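# Hang the rinsed filter bowl on the drying post

## Robot

A 6-joint arm with a two-finger parallel gripper is mounted at the origin on a cart in front of the work surface, level with it; the furniture and walls round the work are solid. World frame = base frame: x ahead of the robot, y to its left, z up, the work surface at z = 0. Lengths are in m, angles in rad, forces in N, time in s.
With the tool pointing down it reaches from about 0.35 to 0.85 m from the base axis. Payload 8.1 kg.
Tool frame: the origin (TCP) lies on the centre line of the jaws, within the pads' length; the fingertips stand 17 mm ahead of it and the grasp point (between the pads) lies 2 mm behind it; z points along the fingers, y is the line along which they close (so a half turn about z gives the same grasp; the last joint's range is limited). The gripper opens to 93 mm and grips with 3 to 60 N. Pads are 15 mm wide; open, the fingers measure 128 mm over their backs; the gripper's body (75 mm by 188 mm) begins 65 mm behind the grasp point.
Start: joints at [-1.236, 0.13, 1.488, -0, 1.523, -0.085], TCP at [0.245, -0.548, 0.236] pointing down, gripper open.
Joint ranges: [-2.96, 2.96], [-0.89, 2.26], [0.02, 2.5], [-1.34, 4.48], [0, 2.73], [-2.66, 2.66]. Speed limits (rad/s): [2.39, 2.39, 2.79, 3.14, 3.14, 3.14].

## Interface

Orientations are given as a rotation vector (axis times angle).
In Python, from plant import telemetry, viewer, order gives the robot as it stands.
- The arm moves only by the tool send_rows, never from a script. Its argument "plan" is a list that holds one entry, the list of rows, each a list of 5 numbers: the closure, from -1 (fully open) to 1 (shut), then the shift along the world's x, y, z normalised to -1 to 1, where 1 is 0.2 m, then the turn about the world's z normalised to -1 to 1, where 1 is 60 degrees. A call has 1 to 20 rows; each row is the pose to reach, as a shift and turn from the pose commanded when the call began; what a row does not reach only later rows make up. A row lasts 1/12 s, in which the tool goes at most 41.7 mm and 7.16 degrees, less where a joint would pass 70% of its speed; a pose out of reach is approached as far as the arm can. A call with a number of a shift or a turn outside -1 to 1 is refused whole. A call with a gripper value outside its range is refused whole. The fingers move at their own pace and stop on an object; "force" is the grip in N (left out, the last holds). Time passes only in rows, so rows that repeat a pose let the fingers close. It gives the time, the measured TCP pose, the force, the opening and the grip force at its end, in the units of the state.
- telemetry.read_state(): the state, without advancing time (a new reading comes with each control period).
- viewer.read_camera(name): name is "scene" or "side" or "wrist"; returns (picture, depth): 400x640x3 uint8, blue, green, red; 400x640 float32, m along the optical axis (not along the pixel's ray), 0 where there is no reading.
- viewer.calibration(name): a dict with "camera_matrix" (3x3 intrinsics, pixels), "dist_coeffs" ([k1, k2, p1, p2, k3] as OpenCV has them; the pictures are not rectified), "extrinsics" (4x4, takes a point from camera to world coordinates); the wrist camera has in their place "hand_eye" (4x4, takes a point from camera to tool coordinates, whose origin is the TCP and whose axes are the flange's). Camera axes: x right, y up, looking along -z (the intrinsics and any distortion apply to the point x, -y, -z); pixel columns grow to the right and rows downward; lengths in m; the calibration is good to about 2 mm. A picture is of the moment at which its call begins: read the wrist's pose just before it. calibration takes no time and is no camera call.
- order.close_job(): hands the job in; it is judged then, once.
The state is a dict: "t": time; "q": joint angles; "dq": joint speeds; "joint_torque": joint torques, N m; "tool_pos": TCP position; "orientation": TCP orientation; "force": force on the tool from outside, world axes, zero at the start; "wrist_torque": the same for the moment, N m; "opening": finger opening in m; "gripper_force": force on a finger pad.
Only numpy, scipy, OpenCV 4.12 (cv2) and the standard library are available. Lean on these libraries where they do the work, as an engineer would, in place of code of your own. Each camera call takes 0.05 s, during which the arm holds its last target. There are 200 camera calls.

## Task

The work lamp's head stands over the drying post. Swing the lamp's arm aside by about a quarter turn, to either side, so that it stays there well clear of the post; then take the rinsed metal filter bowl from its cradle, turn it mouth down over the post and lower it gently, without dropping it, until its rim rests flat on the stand's plate. Let go of it and leave the tin and the small white bottle where they stand.

Things in the scene. Friction and masses are not known exactly. Their poses are not given: they have to be found in the camera images.
- bowl: pale aluminium filter bowl, a cup 110 mm long: body 56 mm outside, 50 mm inside diameter, 105 mm deep; closed end with a black stub (16 mm across, 12 mm long); collar of 66 mm diameter, 12 mm long, round the mouth; about 0.16 kg. Starts lying level in the cradle. Origin: on its axis, 55 mm from mouth and closed end. Its +y axis runs along the bowl and points out of the mouth
- bowl_mouth (a point): centre of the bowl's mouth, in the plane of the rim
- cradle: low fixed rest: a dark foot 70 x 84 x 10 mm with two black V-shaped supports (63 mm wide, up to 40 mm high, each 10 mm thick along y, centred 32 mm either side of the middle) on which the bowl lies along the cradle's y axis, its axis 50 mm above the bench. Origin: centre of its underside
- stand: fixed drying stand: round aluminium plate, 140 mm diameter, top 12 mm above the bench, with one upright grey post in its middle, 34 mm diameter, narrowing to a blunt tip (18 mm) over its last 14 mm, tip 98 mm above the bench. Origin: centre of the plate's underside, z up
- post_foot (a point): middle of the post at the plate's top surface, where the centre of the bowl's mouth belongs
- post_tip (a point): top of the post
- lamp_arm (a joint): turn of the lamp's swing arm about its upright pillar, rad, -1.9 to 1.9; near 0 the arm points about towards the robot, over the post; positive swings the head counter-clockwise seen from above (to the robot's right). Stiff: moves with about 3 N at the head and stays where left
- lamp: the lamp's fixed foot, 90 mm diameter, and pillar, 18 mm diameter, behind the post. Origin: centre of its underside
- lamp_hinge (a point): hinge axis of the swing arm at the pillar's top, 206 mm above the bench; the hub round it is 28 mm across and rises to 30 mm above this point. The arm is a 12 mm rod, its centre 18 mm above this point
- lamp_head (a point): centre of the lamp head, 170 mm from the hinge axis: a grey disc of 80 mm diameter, whose upright rim reaches from 16 mm below to 6 mm above this point, with a conical top up to 24 mm above it
- tin_can: bystander: closed white tin, 70 mm diameter, 102 mm high. Origin: centre of its underside
- pill_bottle: bystander: white screw-cap bottle, 40 mm diameter, 80 mm high. Origin: centre of its underside
Things that resemble listed ones, but are neither listed nor needed, are in the scene too. What is shaped like the bowl but yellow is not meant.

How it is judged:
By the outcome, as a careful person would: the job done as asked, in the order asked, and still so for the second after the job is handed in, with the robot touching nothing.
It also fails if it takes over 64 s, if anything falls off the work surface, if the arm or the gripper's body presses on something with over 40 N, if the wrist force passes 120 N, or if a joint passes its speed limit or range.

## Working session

There is one attempt and no reset: what is moved stays moved. The work goes in short steps, Python scripts to look and compute and a tool call to move; the robot and the scene stay as the last step left them, time stands still between calls to the robot, and variables do not carry over. Pictures are saved under pics/ and viewed, at most 10 in all, crops included, and the job is handed in when it is done.

Besides the shell and the picture viewer there is one more tool, called after "Emit:" by a JSON object that holds its "api" and its "payload", one argument or row to a line. send_rows: Moves the arm, as the interface text tells. Scaled input: -1 to 1 covers 0.2 m each way for a shift and 60 degrees each way for a turn. Its arguments: {"type":"object","properties":{"plan":{"type":"array"},"force":{"type":"number"}},"required":["plan"]}

```bash
ls; mkdir -p pics; cat > h.py <<'E'
import numpy as np, cv2
from scipy.spatial.transform import Rotation as R
from plant import telemetry, viewer, order
def ext(n):
    c=viewer.calibration(n)
    if 'extrinsics' in c: return c,np.array(c['extrinsics'])
    s=telemetry.read_state(); T=np.eye(4); T[:3,:3]=R.from_rotvec(s['orientation']).as_matrix(); T[:3,3]=s['tool_pos']
    return c,T@np.array(c['hand_eye'])
def grab(n,f=None):
    c,T=ext(n); p,d=viewer.read_camera(n)
    if f: cv2.imwrite(f'pics/{f}.png',p)
    return c,T,p,d
def rays(c,T,uv):
    u=cv2.undistortPoints(np.array(uv,float).reshape(-1,1,2),np.array(c['camera_matrix']),np.array(c['dist_coeffs'])).reshape(-1,2)
    return T[:3,3],np.c_[u[:,0],-u[:,1],-np.ones(len(u))]@T[:3,:3].T
def cloud(c,T,d,m=None):
    m=(d>0) if m is None else m&(d>0)
    v,u=np.nonzero(m); o,r=rays(c,T,np.c_[u,v]); return o+r*d[v,u][:,None]
def onz(c,T,uv,z):
    o,r=rays(c,T,uv); return o+r*((z-o[2])/r[:,2])[:,None]
E
python3 - <<'E'
from h import *
for n in ['scene','side','wrist']:
    c,T,p,d=grab(n,n+'0'); print(n,T[:3,3].round(3),T[:3,2].round(2),(d>0).mean())
    np.savez(f'{n}0.npz',p=p,d=d,T=T)
a=np.vstack([cv2.imread('pics/scene0.png'),cv2.imread('pics/side0.png')])
s=telemetry.read_state();print(s)
E
```

```text
pics
scene [-0.353  0.595  0.727] [-0.74  0.49  0.47] 0.99225
side [ 0.486 -1.083  1.021] [-0.04 -0.77  0.64] 0.99607421875
wrist [ 0.304 -0.522  0.384] [0.22 0.09 0.97] 0.946484375
{'t': 0.15, 'q': array([-1.23642185e+00,  1.30970764e-01,  1.48900253e+00,  4.90611905e-06,
        1.52302790e+00, -8.53964846e-02]), 'dq': array([ 6.32823131e-04, -1.53278967e-03, -2.53993056e-03, -4.12710406e-04,
        1.75990179e-03,  6.03943094e-05]), 'joint_torque': array([ 1.02655591e-03, -5.60476255e+01, -4.92334986e+01,  7.69298826e-02,
        3.06011864e-02, -5.69928727e-05]), 'tool_pos': array([ 0.24441922, -0.54750864,  0.23485313]), 'orientation': array([-3.07128221e+00, -6.54252526e-01,  2.66968635e-04]), 'force': array([ 0.02427023,  0.51872968, -0.78876421]), 'wrist_torque': array([-0.01761839,  0.04804563,  0.00266457]), 'gripper_force': 0.0, 'opening': 0.0928478259663694}
```

View pics/scene0.png

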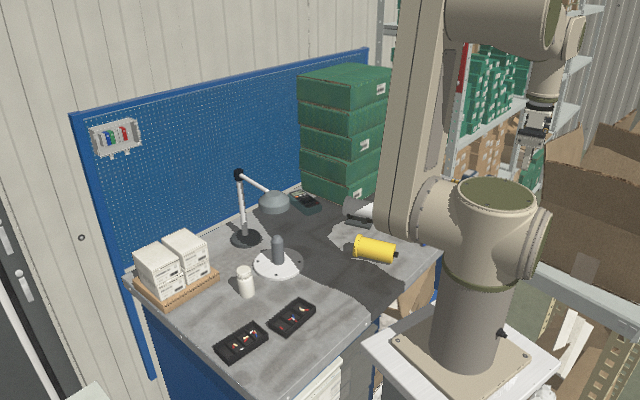

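View pics/side0.png

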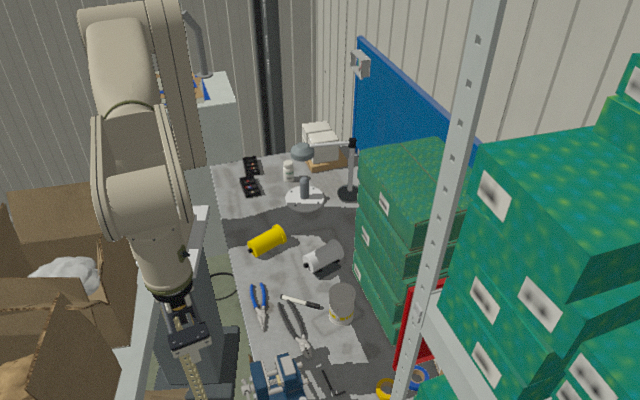

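Side view: pale bowl in the cradle at (323,257). It could be confused with the yellow cup at (267,241) and the white tin at (342,303), but pale aluminium lying level points to (323,257). Lamp head is at (303,151), pillar (351,170), post (304,188), pill bottle (288,170). Next I check a crop and measure.

```bash
python3 - <<'E'
from h import *
z=np.load('side0.npz');p=z['p'];d=z['d']
z2=np.load('scene0.npz')
a=cv2.resize(p[130:330,230:390],None,fx=3,fy=3,interpolation=cv2.INTER_CUBIC)
b=cv2.resize(z2['p'][160:300,220:420][:,:],None,fx=1.6,fy=1.6)
b=cv2.copyMakeBorder(b,0,600-b.shape[0],0,0,cv2.BORDER_CONSTANT)
cv2.imwrite('pics/crop1.png',np.hstack([a,b]))
for n,z in (('side',z),('scene',z2)):
    c,T=viewer.calibration(n),z['T']; P=cloud(c,T,z['d'])
    S=P[(P[:,0]>.2)&(P[:,0]<1.1)&(abs(P[:,1])<.6)]
    h,_=np.histogram(S[:,2],np.arange(-.03,.03,.002)); print(n,'bench z',-.03+.002*h.argmax())
    np.save(n+'_P.npy',P)
    # lamp: above .19
    m=(P[:,2]>.19)&(P[:,2]<.28)&(P[:,0]>.3)&(P[:,0]<.95)&(abs(P[:,1])<.5)
    print(len(P[m]),P[m].min(0).round(3),P[m].max(0).round(3))
c,T=viewer.calibration('side'),z2['T']
c=viewer.calibration('side');T=np.load('side0.npz')['T']
for name,uv in dict(bowl=(323,257),head=(303,151),pillar=(351,170),post=(304,182),tin=(342,292),pill=(288,168),yel=(267,241),box=(420,160),boxlow=(365,250)).items():
    o,r=rays(c,T,[uv]); print(name,(o+r*d[uv[1],uv[0]]).round(3))
E
```

```text
side bench z -0.0019999999999999983
3380 [ 0.449 -0.452  0.19 ] [0.83 0.5  0.28]
scene bench z 0.0
8088 [ 0.446 -0.366  0.19 ] [0.931 0.5   0.28 ]
bowl [[ 0.541 -0.185  0.071]]
head [[0.493 0.153 0.218]]
pillar [[0.659 0.188 0.111]]
post [[0.494 0.157 0.088]]
tin [[ 0.583 -0.336  0.095]]
pill [[0.436 0.28  0.062]]
yel [[ 0.374 -0.093  0.053]]
box [[ 0.767 -0.22   0.428]]
boxlow [[ 0.65  -0.248  0.16 ]]
```

View pics/crop1.png

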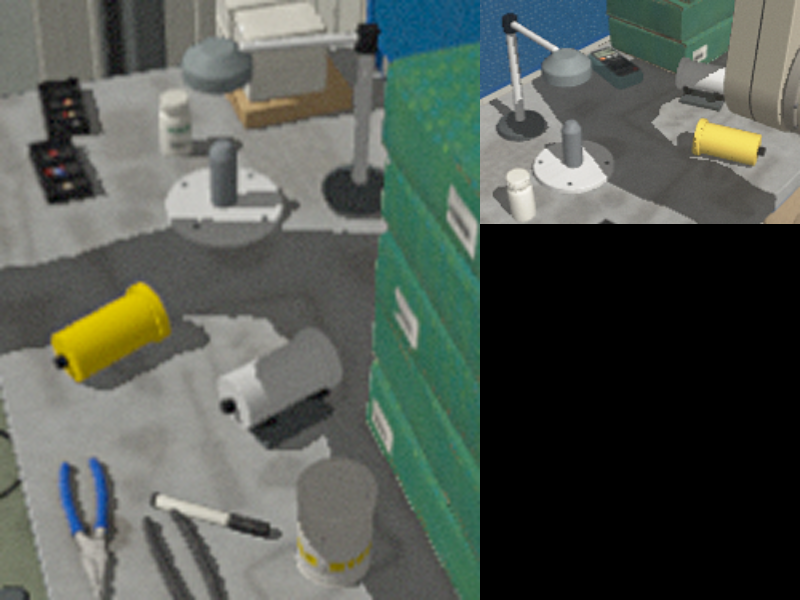

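The crop shows the pale bowl: black stub at crop (228,406), nearer the robot, and its collar at (320,365) pointing away. The lamp head stands over the post. Next I get geometry from both depth clouds.

```bash
cat > g.py <<'E'
from h import *
from scipy.optimize import least_squares as LS
def circ(Q):
    f=lambda v:np.hypot(Q[:,0]-v[0],Q[:,1]-v[1])-v[2]
    r=LS(f,[*Q[:,:2].mean(0),.03],loss='soft_l1',f_scale=.002); return r.x
def cyl(Q,a0,z0=.05):  # axis line horizontal, radius .028
    def f(v):
        n=np.array([-np.sin(v[1]),np.cos(v[1])]); s=(Q[:,:2]-Q[:,:2].mean(0))@n-v[0]
        return np.hypot(s,Q[:,2]-v[2])-.028
    r=LS(f,[0,a0,z0],loss='soft_l1',f_scale=.002).x
    n=np.array([-np.sin(r[1]),np.cos(r[1])]); return Q[:,:2].mean(0)+n*r[0],r[1],r[2]
E
python3 - <<'E'
from g import *
for n in ('side','scene'):
    P=np.load(n+'_P.npy'); print(n)
    def box(x0,x1,y0,y1,z0,z1): 
        return P[(P[:,0]>x0)&(P[:,0]<x1)&(P[:,1]>y0)&(P[:,1]<y1)&(P[:,2]>z0)&(P[:,2]<z1)]
    Q=box(.42,.66,-.28,-.08,.045,.1)
    if len(Q)>50:
        c=np.median(Q[:,:2],0); a=np.arctan2(*np.linalg.svd(Q[:,:2]-Q[:,:2].mean(0))[2][0][::-1])
        print('bowl',len(Q),Q.min(0).round(3),Q.max(0).round(3),c.round(3),np.degrees(a))
        c0,a,zc=cyl(Q,a); u=np.array([np.cos(a),np.sin(a)]); t=(Q[:,:2]-c0)@u
        print(' axis pt',c0.round(3),np.degrees(a).round(1),'z',zc.round(4),'ends',(c0+u*t.min()).round(3),(c0+u*t.max()).round(3),t.min().round(3),t.max().round(3))
        for k in np.arange(t.min(),t.max(),.01):
            s=(t>=k)&(t<k+.01); print('  ',k.round(3),s.sum(),Q[s,2].max().round(3) if s.any() else '')
    for nm,b in dict(head=(.42,.6,.06,.24,.19,.28),post=(.4,.58,.08,.23,.03,.08),ptop=(.4,.58,.08,.23,.085,.12),plate=(.4,.6,.05,.27,.007,.018),pillar=(.61,.72,.13,.25,.05,.18),hub=(.6,.75,.1,.28,.19,.26),tin=(.5,.67,-.42,-.29,.02,.11),pill=(.38,.48,.23,.34,.02,.09)).items():
        Q=box(*b)
        if len(Q)>20: print(nm,len(Q),Q.min(0).round(3),Q.max(0).round(3),circ(Q).round(3))
    Q=box(.45,1,-.5,.1,.1,.6); print('boxes min', Q[Q[:,2]>.12].min(0).round(3) )
E
```

```text
side
bowl 984 [ 0.48  -0.28   0.045] [ 0.66  -0.111  0.1  ] [ 0.562 -0.183] -22.573943713424633
 axis pt [ 0.57  -0.186] -24.0 z 0.0585 ends [ 0.487 -0.149] [ 0.679 -0.235] -0.091 0.119
   -0.091 12 0.064
   -0.081 32 0.079
   -0.071 51 0.081
   -0.061 66 0.082
   -0.051 88 0.083
   -0.041 111 0.081
   -0.031 104 0.083
   -0.021 92 0.085
   -0.011 76 0.085
   -0.001 52 0.081
   0.009 30 0.073
   0.019 0 
   0.029 0 
   0.039 1 0.1
   0.049 32 0.1
   0.059 40 0.099
   0.069 39 0.099
   0.079 42 0.1
   0.089 43 0.1
   0.099 40 0.1
   0.109 32 0.1
   0.119 1 0.084
head 457 [0.449 0.131 0.19 ] [0.597 0.194 0.232] [0.469 0.338 0.187]
post 101 [0.478 0.152 0.03 ] [0.507 0.169 0.08 ] [0.493 0.171 0.015]
ptop 46 [0.48  0.156 0.085] [0.508 0.181 0.1  ] [0.493 0.17  0.01 ]
plate 656 [0.424 0.098 0.007] [0.561 0.239 0.018] [0.493 0.172 0.052]
pillar 151 [0.648 0.179 0.052] [0.667 0.199 0.179] [0.658 0.193 0.007]
hub 150 [0.6   0.177 0.191] [0.671 0.204 0.236] [0.636 0.067 0.122]
tin 1027 [ 0.548 -0.379  0.02 ] [ 0.67  -0.29   0.109] [ 0.583 -0.343  0.031]
pill 169 [0.416 0.27  0.021] [0.454 0.3
[... 527 characters left out ...]
85
   0.038 60 0.083
   0.048 110 0.082
   0.058 118 0.083
   0.068 82 0.078
   0.078 36 0.072
   0.088 1 0.059
head 733 [0.446 0.143 0.191] [0.599 0.219 0.234] [0.492 0.178 0.038]
post 190 [0.473 0.161 0.03 ] [0.5   0.194 0.08 ] [0.493 0.175 0.017]
ptop 83 [0.475 0.162 0.085] [0.5   0.191 0.101] [0.488 0.177 0.01 ]
plate 1086 [0.419 0.104 0.007] [0.56  0.243 0.017] [0.492 0.175 0.052]
pillar 241 [0.645 0.19  0.051] [0.663 0.21  0.18 ] [0.657 0.199 0.008]
hub 167 [0.6   0.184 0.19 ] [0.667 0.211 0.239] [0.605 0.349 0.153]
tin 103 [ 0.658 -0.329  0.021] [ 0.67 -0.29  0.11] [ 0.492 -0.348  0.178]
pill 397 [0.41 0.28 0.02] [0.451 0.32  0.082] [0.431 0.3   0.016]
boxes min [ 0.619 -0.5    0.12 ]
```

```bash
python3 - <<'E'
from g import *
Ps={n:np.load(n+'_P.npy') for n in('side','scene')}
b=lambda P:P[(P[:,0]>.46)&(P[:,0]<.612)&(P[:,1]>-.24)&(P[:,1]<-.09)&(P[:,2]>.042)&(P[:,2]<.09)]
for n,Q in [(n,b(P)) for n,P in Ps.items()]+[('both',np.vstack([b(P) for P in Ps.values()]))]:
    c0,a,zc=cyl(Q,.6); u=np.array([np.cos(a),np.sin(a)]);t=(Q[:,:2]-c0)@u
    k=np.percentile(t,[1,99]); print(n,len(Q),c0.round(4),np.degrees(a).round(1),zc.round(4),'ends',(c0+u*k[0]).round(3),(c0+u*k[1]).round(3),(k[1]-k[0]).round(3))
    for j in np.arange(t.min(),t.max(),.01):
        s=(t>=j)&(t<j+.01);w=(Q[s,:2]-c0)@np.array([-u[1],u[0]])
        if s.sum()>3: print('  ',(c0+u*j).round(3),s.sum(),'side',w.min().round(3),w.max().round(3),'z',Q[s,2].max().round(3))
P=np.vstack(list(Ps.values()))
for y in np.arange(-.5,.15,.05):
    s=P[(P[:,1]>y)&(P[:,1]<y+.05)&(P[:,0]>.6)&(P[:,2]>.12)&(P[:,2]<.35)]
    if len(s): print('box',y.round(2),np.percentile(s[:,0],3).round(3),s[:,2].max().round(2))
c=viewer.calibration('side');T=np.load('side0.npz')['T']
# black stub from dark mask, ray onto z=.05
p=np.load('side0.npz')['p'];m=(p.max(2)<60);m[:, :295]=0;m[:,318:]=0;m[:255]=0;m[275:]=0
v,w=np.nonzero(m);print(len(v),onz(c,T,[[w.mean(),v.mean()]],.05).round(3))
E
```

```text
side 735 [ 0.5359 -0.1623] 31.4 0.0501 ends [ 0.485 -0.194] [ 0.587 -0.131] 0.12
   [ 0.483 -0.195] 23 side -0.011 0.016 z 0.06
   [ 0.491 -0.19 ] 101 side -0.031 0.027 z 0.081
   [ 0.5   -0.184] 63 side -0.03 0.017 z 0.082
   [ 0.508 -0.179] 60 side -0.033 0.018 z 0.082
   [ 0.517 -0.174] 57 side -0.031 0.017 z 0.081
   [ 0.525 -0.169] 56 side -0.03 0.017 z 0.083
   [ 0.534 -0.164] 58 side -0.028 0.018 z 0.081
   [ 0.542 -0.158] 54 side -0.029 0.019 z 0.08
   [ 0.551 -0.153] 56 side -0.03 0.018 z 0.08
   [ 0.56  -0.148] 52 side -0.028 0.02 z 0.081
   [ 0.568 -0.143] 58 side -0.028 0.031 z 0.085
   [ 0.577 -0.137] 79 side -0.034 0.031 z 0.085
   [ 0.585 -0.132] 18 side -0.03 0.016 z 0.082
scene 473 [ 0.5481 -0.152 ] 35.4 0.0515 ends [ 0.508 -0.18 ] [ 0.585 -0.126] 0.094
   [ 0.508 -0.181] 44 side -0.001 0.032 z 0.083
   [ 0.516 -0.175] 48 side -0.011 0.031 z 0.08
   [ 0.524 -0.169] 48 side -0.005 0.031 z 0.081
   [ 0.532 -0.163] 48 side -0.012 0.031 z 0.082
   [ 0.54  -0.158] 48 side -0.01 0.03 z 0.082
   [ 0.548 -0.152] 49 side -0.009 0.033 z 0.081
   [ 0.557 -0.146] 45 side -0.015 
[... 456 characters left out ...]
de -0.031 0.03 z 0.081
   [ 0.525 -0.168] 100 side -0.031 0.031 z 0.083
   [ 0.533 -0.163] 105 side -0.029 0.031 z 0.082
   [ 0.542 -0.157] 107 side -0.03 0.034 z 0.082
   [ 0.55  -0.152] 103 side -0.031 0.032 z 0.081
   [ 0.558 -0.146] 95 side -0.03 0.033 z 0.081
   [ 0.567 -0.141] 107 side -0.034 0.032 z 0.085
   [ 0.575 -0.135] 144 side -0.037 0.037 z 0.085
   [ 0.583 -0.13 ] 38 side -0.033 0.037 z 0.084
box -0.5 0.712 0.25
box -0.45 0.69 0.35
box -0.4 0.675 0.35
box -0.35 0.662 0.35
box -0.3 0.648 0.35
box -0.25 0.634 0.35
box -0.2 0.628 0.35
box -0.15 0.678 0.35
box -0.1 0.871 0.35
box -0.05 0.858 0.35
box -0.0 0.844 0.35
box 0.05 0.83 0.35
box 0.1 0.817 0.35
27 [[ 0.503 -0.209  0.05 ]]
```

```bash
python3 - <<'E'
from h import *
P=np.vstack([np.load(n+'_P.npy') for n in('side','scene')])
for y in np.arange(.2,.7,.05):
    for x in np.arange(.5,.9,.1):
        s=P[(P[:,1]>y)&(P[:,1]<y+.05)&(P[:,0]>x)&(P[:,0]<x+.1)&(P[:,2]<.5)]
        if len(s)>5 and s[:,2].max()>.05: print('left',y.round(2),x.round(2),s.min(0).round(3),s.max(0).round(3))
E
```

```text
left 0.2 0.5 [ 0.5    0.2   -0.004] [0.6   0.25  0.224]
left 0.2 0.6 [ 0.6    0.2   -0.004] [0.7   0.25  0.239]
left 0.2 0.7 [ 0.7    0.2   -0.003] [0.8   0.25  0.456]
left 0.2 0.8 [ 0.8    0.2   -0.032] [0.829 0.25  0.5  ]
left 0.25 0.7 [ 0.701  0.25  -0.025] [0.8 0.3 0.5]
left 0.25 0.8 [ 0.8   0.25 -0.03] [0.82  0.299 0.5  ]
left 0.3 0.5 [ 0.5    0.3   -0.007] [0.6   0.35  0.103]
left 0.3 0.7 [ 0.7    0.3   -0.021] [0.8  0.35 0.5 ]
left 0.3 0.8 [ 0.8    0.3   -0.026] [0.804 0.328 0.497]
left 0.35 0.5 [ 0.5    0.35  -0.008] [0.6   0.4   0.131]
left 0.35 0.6 [ 0.6    0.35  -0.007] [0.698 0.4   0.129]
left 0.35 0.7 [ 0.7    0.35  -0.008] [0.795 0.4   0.5  ]
left 0.4 0.5 [ 0.5    0.4   -0.005] [0.6   0.45  0.132]
left 0.4 0.6 [ 0.6    0.4   -0.008] [0.7   0.449 0.417]
left 0.4 0.7 [ 0.7    0.4   -0.008] [0.777 0.45  0.5  ]
left 0.45 0.5 [ 0.5    0.45  -0.406] [0.6   0.5   0.132]
left 0.45 0.6 [ 0.6    0.45  -0.009] [0.7   0.5   0.418]
left 0.45 0.7 [ 0.7    0.45  -0.007] [0.767 0.5   0.5  ]
left 0.5 0.5 [ 0.5    0.5   -0.458] [0.6   0.539 0.131]
left 0.5 0.6 [ 0.6    0.5   -0.523] [0.7   0.55  0.418]
left 0.5 0.7 [ 0.7    0.5   -0.619] [0.751 0.55  0.5  ]
left 0.55 0.6 [ 0.645  0.55  -0.297] [0.7   0.569 0.454]
left 0.55 0.7 [ 0.7    0.55  -0.593] [0.74 0.6  0.5 ]
left 0.6 0.6 [ 0.697  0.645 -0.222] [0.7   0.65  0.473]
left 0.6 0.7 [ 0.7    0.6   -0.542] [0.728 0.65  0.5  ]
left 0.65 0.6 [ 0.687  0.65  -0.476] [0.7 0.7 0.5]
left 0.65 0.7 [ 0.7    0.65  -0.485] [0.715 0.699 0.5  ]
```

Emit:
{"api": "send_rows", "payload": {
  "plan": [
    [[1,0.2,0.5,0.2,0],[1,0.4,1,0.2,0],[1,0.4,1,0.2,0],[1,0.4,1,0.2,0],[1,0.4,1,0.2,0],[1,0.4,1,0.2,0]]
  ],
  "force": 20
}}

```text
t: 0.65
tool_pos: [0.3263, -0.3439, 0.2767]
orientation: [-3.072, -0.659, -0.003]
force: [-0.3, -0.5, 0.8]
opening: 0.0575
gripper_force: 0.0
```

Emit:
{"api": "send_rows", "payload": {
  "plan": [
    [[1,0.4,1,0,0],[1,0.4,1,0,0],[1,0.4,1,0,0],[1,0.4,1,0,0],[1,0.4,1,0,0],[1,0.4,1,0,0]]
  ]
}}

```text
t: 1.15
tool_pos: [0.406, -0.143, 0.2756]
orientation: [-3.069, -0.661, -0.002]
force: [0.5, -0.4, -0.1]
opening: 0.0181
gripper_force: 0.0
```

Emit:
{"api": "send_rows", "payload": {
  "plan": [
    [[1,0.4,1,0,0],[1,0.4,1,0,0],[1,0.4,1,0,0],[1,0.4,1,0,0],[1,0.4,1,0,0],[1,0.4,1,0,0]]
  ]
}}

```text
t: 1.65
tool_pos: [0.4857, 0.0567, 0.2751]
orientation: [-3.069, -0.66, -0.001]
force: [0.3, 0.2, 0.8]
opening: 0.0003
gripper_force: 0.0
```

```bash
python3 - <<'E'
from h import *
for n in('side','scene'):
    P=np.load(n+'_P.npy')
    s=P[(P[:,1]>.25)&(P[:,1]<.6)&(P[:,0]>.5)&(P[:,0]<.7)&(P[:,2]<.6)&(P[:,2]>.14)]
    print(n,len(s),s.min(0).round(3) if len(s) else '', s[:,:].round(2)[::max(1,len(s)//15)])
E
```

```text
side 147 [0.676 0.421 0.345] [[0.68 0.54 0.41]
 [0.69 0.51 0.41]
 [0.69 0.51 0.41]
 [0.7  0.5  0.41]
 [0.68 0.52 0.4 ]
 [0.69 0.53 0.39]
 [0.69 0.53 0.39]
 [0.7  0.51 0.39]
 [0.69 0.53 0.37]
 [0.7  0.51 0.38]
 [0.68 0.53 0.36]
 [0.69 0.52 0.36]
 [0.69 0.52 0.36]
 [0.68 0.53 0.35]
 [0.69 0.52 0.35]
 [0.7  0.5  0.35]
 [0.7  0.46 0.35]]
scene 515 [0.672 0.426 0.194] [[0.7  0.56 0.45]
 [0.7  0.49 0.42]
 [0.68 0.49 0.42]
 [0.68 0.51 0.42]
 [0.69 0.43 0.39]
 [0.7  0.52 0.4 ]
 [0.69 0.52 0.39]
 [0.7  0.51 0.39]
 [0.67 0.53 0.39]
 [0.69 0.51 0.38]
 [0.7  0.45 0.35]
 [0.69 0.49 0.36]
 [0.7  0.51 0.36]
 [0.7  0.54 0.36]
 [0.7  0.5  0.34]
 [0.7  0.57 0.35]]
```

Emit:
{"api": "send_rows", "payload": {
  "plan": [
    [[1,0.02,0.1,-0.1,0],[1,0.02,0.1,-0.3,0],[1,0.02,0.1,-0.38,0],[1,0.02,0.1,-0.38,0]]
  ]
}}

```text
t: 1.98
tool_pos: [0.4855, 0.0715, 0.1942]
orientation: [-3.071, -0.655, 0.014]
force: [-0.1, -0.7, -0.5]
opening: 0.0007
gripper_force: 0.0
```

Emit:
{"api": "send_rows", "payload": {
  "plan": [
    [[1,0.05,0.1,0,0],[1,0.08,0.2,0,0],[1,0.06,0.28,0,0],[1,0.03,0.36,0,0],[1,0.01,0.44,0,0],[1,0,0.52,0,0],[1,-0.01,0.6,0,0],[1,-0.01,0.68,0,0],[1,0,0.76,0,0],[1,0.02,0.84,0,0],[1,0.05,0.92,0,0],[1,0.05,0.94,0,0]]
  ]
}}

```text
t: 2.98
tool_pos: [0.5002, 0.2606, 0.2013]
orientation: [3.072, 0.654, 0.003]
force: [-0.4, -2.7, 0.1]
opening: 0.0004
gripper_force: 1.3
```

```bash
cat > lamp.py <<'E'
from g import *
import sys
for n in ('side','scene'):
    c,T,p,d=grab(n,n+sys.argv[1]); P=cloud(c,T,d)
    H=np.array([.657,.197]); r=P[:,:2]-H; rr=np.hypot(*r.T)
    a=np.degrees(np.arctan2(r[:,1],-r[:,0])); s=(rr>.05)&(rr<.11)&(P[:,2]>.215)&(P[:,2]<.24)
    h,e=np.histogram(a[s],36,(-180,180)); print(n,'rod angle',[(int(e[i]),int(h[i])) for i in np.argsort(-h)[:5]])
E
python3 lamp.py 1
```

```text
side rod angle [(30, 47), (40, 7), (20, 1), (-180, 0), (-140, 0)]
scene rod angle [(30, 1), (-180, 0), (-160, 0), (-170, 0), (-140, 0)]
```

Emit:
{"api": "send_rows", "payload": {
  "plan": [
    [[1,0.055,0.11,0,0],[1,0.115,0.2,0,0],[1,0.19,0.285,0,0],[1,0.265,0.355,0,0],[1,0.365,0.42,0,0],[1,0.445,0.46,0,0],[1,0.53,0.495,0,0],[1,0.57,0.505,0,0],[1,0.57,0.505,0,0]]
  ]
}}

```text
t: 3.83
tool_pos: [0.6139, 0.3599, 0.1995]
orientation: [3.073, 0.653, -0.001]
force: [0.6, 0.5, -0.3]
opening: 0.0003
gripper_force: 0.0
```

```bash
python3 lamp.py 2
```

```text
side rod angle [(90, 27), (80, 5), (-180, 0), (-170, 0), (-140, 0)]
scene rod angle [(80, 59), (90, 39), (-180, 0), (-170, 0), (-140, 0)]
```

View pics/side2.png

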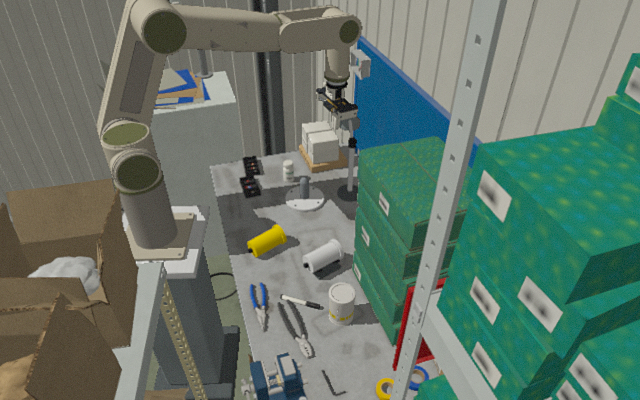

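Emit:
{"api": "send_rows", "payload": {
  "plan": [
    [[1,-0.15,-0.05,0,0],[1,-0.3,-0.15,0.1,0],[1,-0.45,-0.3,0.25,0],[-1,-0.53,-0.5,0.4,0],[-1,-0.53,-0.7,0.4,0],[-1,-0.53,-0.9,0.4,0],[-1,-0.53,-1,0.4,0]]
  ]
}}

```text
t: 4.52
tool_pos: [0.5056, 0.1589, 0.2819]
orientation: [3.072, 0.655, 0.006]
force: [0.3, -0.6, -0.6]
opening: 0.0225
gripper_force: 0.0
```

Emit:
{"api": "send_rows", "payload": {
  "plan": [
    [[-1,0,-0.2,0.1,0],[-1,0,-0.4,0.1,0.1],[-1,0,-0.6,0.1,0.155],[-1,0,-0.8,0.1,0.155],[-1,0,-1,0.1,0.155],[-1,0,-1,0.1,0.155]]
  ]
}}

```text
t: 5.02
tool_pos: [0.5054, -0.0453, 0.3]
orientation: [3.009, 0.892, 0.0]
force: [0.2, -0.8, 0.3]
opening: 0.0621
gripper_force: 0.0
```

Emit:
{"api": "send_rows", "payload": {
  "plan": [
    [[-1,0,-0.2,0,0],[-1,0,-0.4,0,0],[-1,0,-0.6,0,0],[-1,0,-0.7,0,0],[-1,0,-0.7,0,0],[-1,0,-0.7,0,0]]
  ]
}}

```text
t: 5.52
tool_pos: [0.5059, -0.1793, 0.2997]
orientation: [-3.01, -0.898, -0.0]
force: [-0.1, 0.3, -0.7]
opening: 0.0928
gripper_force: 0.0
```

```bash
python3 - <<'E'
from g import *
s=telemetry.read_state(); c,T,p,d=grab('wrist','wrist1'); print(s['tool_pos'],R.from_rotvec(s['orientation']).as_matrix()[:,1].round(3))
Q=cloud(c,T,d); np.save('w1.npy',Q)
Q=Q[(Q[:,0]>.46)&(Q[:,0]<.61)&(Q[:,1]>-.24)&(Q[:,1]<-.09)&(Q[:,2]>.04)&(Q[:,2]<.09)]
c0,a,zc=cyl(Q,.6);u=np.array([np.cos(a),np.sin(a)]);t=(Q[:,:2]-c0)@u
print(len(Q),c0,np.degrees(a),zc)
for j in np.arange(t.min(),t.max(),.005):
    k=(t>=j)&(t<j+.005);w=(Q[k,:2]-c0)@np.array([-u[1],u[0]])
    if k.sum()>3: print('  ',(c0+u*j).round(3),k.sum(),'side',w.min().round(3),w.max().round(3),'z',Q[k,2].max().round(3))
E
```

```text
[ 0.50585463 -0.17925185  0.29971285] [ 0.548 -0.837 -0.   ]
3740 [ 0.54203804 -0.1572931 ] 33.59449363257752 0.050253373050172
   [ 0.484 -0.196] 36 side -0.007 0.007 z 0.059
   [ 0.488 -0.193] 22 side -0.007 0.007 z 0.059
   [ 0.493 -0.19 ] 73 side -0.028 0.026 z 0.079
   [ 0.497 -0.187] 156 side -0.028 0.028 z 0.08
   [ 0.501 -0.185] 146 side -0.028 0.028 z 0.079
   [ 0.505 -0.182] 149 side -0.027 0.027 z 0.079
   [ 0.509 -0.179] 158 side -0.027 0.027 z 0.079
   [ 0.513 -0.176] 157 side -0.027 0.027 z 0.079
   [ 0.518 -0.174] 158 side -0.027 0.027 z 0.08
   [ 0.522 -0.171] 160 side -0.027 0.027 z 0.08
   [ 0.526 -0.168] 160 side -0.027 0.027 z 0.08
   [ 0.53  -0.165] 160 side -0.027 0.027 z 0.08
   [ 0.534 -0.162] 159 side -0.027 0.026 z 0.079
   [ 0.538 -0.16 ] 164 side -0.027 0.026 z 0.079
   [ 0.543 -0.157] 163 side -0.027 0.026 z 0.079
   [ 0.547 -0.154] 162 side -0.027 0.026 z 0.08
   [ 0.551 -0.151] 166 side -0.027 0.028 z 0.079
   [ 0.555 -0.149] 167 side -0.026 0.028 z 0.08
   [ 0.559 -0.146] 168 side -0.026 0.027 z 0.079
   [ 0.563 -0.143] 168 side -0.026 0.027 z 0.08
   [ 0.568 -0.14 ] 165 side -0.026 0.027 z 0.08
   [ 0.572 -0.138] 179 side -0.026 0.029 z 0.08
   [ 0.576 -0.135] 228 side -0.031 0.032 z 0.084
   [ 0.58  -0.132] 205 side -0.031 0.032 z 0.084
   [ 0.584 -0.129] 111 side -0.031 0.032 z 0.085
```

View pics/wrist1.png

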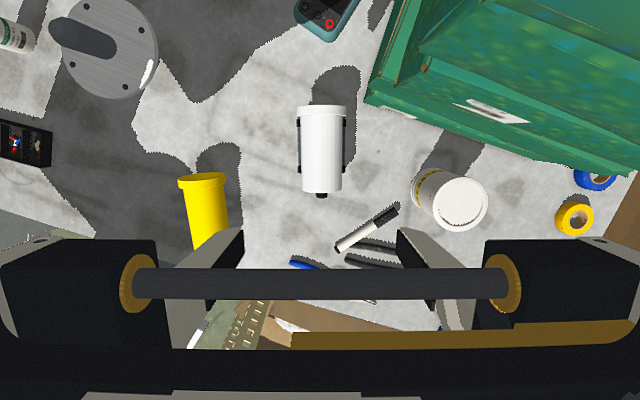

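The wrist view shows the pale bowl at (322,150), stub at (321,195), in line with the jaws. The yellow lookalike at (206,215) and the tin at (450,200) clear the jaws. Descending to the closed end.

Emit:
{"api": "send_rows", "payload": {
  "plan": [
    [[-1,-0.02,-0.025,-0.2,0],[-1,-0.02,-0.025,-0.4,0],[-1,-0.02,-0.025,-0.6,0],[-1,-0.02,-0.025,-0.8,0],[-1,-0.02,-0.025,-0.95,0],[-1,-0.02,-0.025,-0.95,0]]
  ]
}}

```text
t: 6.07
tool_pos: [0.4979, -0.1798, 0.1024]
orientation: [-3.001, -0.902, 0.013]
force: [-1.4, 1.9, -0.8]
opening: 0.0928
gripper_force: 0.0
```

Emit:
{"api": "send_rows", "payload": {
  "plan": [
    [[-1,0,0,-0.1,0],[-1,0,0,-0.2,0],[-1,0,0,-0.28,0],[-1,0,0,-0.28,0]]
  ]
}}

```text
t: 6.4
tool_pos: [0.5016, -0.1821, 0.0526]
orientation: [-3.007, -0.903, 0.003]
force: [-0.3, 0.1, -0.2]
opening: 0.0932
gripper_force: 0.0
```

Emit:
{"api": "send_rows", "payload": {
  "plan": [
    [[1,0,0,0,0],[1,0,0,0,0],[1,0,0,0,0],[1,0,0,0,0],[1,0,0,0,0],[1,0,0,0,0],[1,0,0,0,0],[1,0,0,0,0],[1,0,0,0,0],[1,0,0,0,0]]
  ],
  "force": 8
}}

```text
t: 7.23
tool_pos: [0.5026, -0.184, 0.0538]
orientation: [3.009, 0.901, -0.0]
force: [-2.0, -0.0, 4.7]
opening: 0.0556
gripper_force: 8.0
```

Emit:
{"api": "send_rows", "payload": {
  "plan": [
    [[1,0,0,0.05,0],[1,0,0,0.1,0],[1,0,0,0.15,0],[1,0,0,0.2,0],[1,0,0,0.25,0],[1,0,0,0.3,0],[1,0,0,0.35,0],[1,0,0,0.4,0],[1,0,0,0.45,0],[1,0,0,0.5,0],[1,0,0,0.55,0],[1,0,0,0.55,0],[1,0,0,0.55,0]]
  ]
}}

```text
t: 8.32
tool_pos: [0.503, -0.1842, 0.1644]
orientation: [3.009, 0.901, 0.001]
force: [0.6, -0.4, -2.3]
opening: 0.0557
gripper_force: 8.0
```

```bash
python3 - <<'E'
from h import *
a=grab('side')[2][180:300,230:390]; b=grab('scene')[2][170:290,300:460]; print(telemetry.read_state()['wrist_torque'])
cv2.imwrite('pics/lift1.png',cv2.resize(np.hstack([a,b]),None,fx=2.5,fy=2.5,interpolation=cv2.INTER_CUBIC))
E
```

```text
[-0.04789343 -0.05684908  0.02754418]
```

View pics/lift1.png

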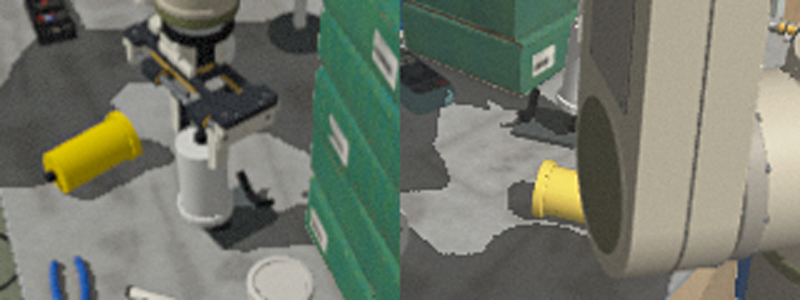

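The bowl has swung down by its own weight and hangs mouth down (left panel, around (205,180)). Raising it and moving towards the post, short of it, to measure.

Emit:
{"api": "send_rows", "payload": {
  "plan": [
    [[1,0,0,0.08,0],[1,0,0,0.16,0],[1,0,0,0.24,0],[1,0,0,0.32,0],[1,0,0,0.4,0],[1,0,0.05,0.42,0],[1,0,0.12,0.42,0],[1,0,0.2,0.42,0],[1,0,0.3,0.42,0],[1,0,0.4,0.42,0],[1,0,0.5,0.42,0],[1,0,0.6,0.42,0],[1,0,0.7,0.42,0],[1,0,0.8,0.42,0],[1,0,0.88,0.42,0],[1,0,0.94,0.42,0],[1,0,0.98,0.42,0],[1,0,1,0.42,0],[1,0,1,0.42,0]]
  ]
}}

```text
t: 10.0
tool_pos: [0.5023, 0.0169, 0.2471]
orientation: [-3.009, -0.903, 0.001]
force: [0.6, -0.1, -2.8]
opening: 0.055
gripper_force: 8.0
```

```bash
cat > m.py <<'E'
from g import *
s=telemetry.read_state(); tp=s['tool_pos']; print(tp.round(4))
for n in('side','scene'):
    c,T,p,d=grab(n,n+'_m'); P=cloud(c,T,d)
    k=(np.hypot(P[:,0]-tp[0],P[:,1]-tp[1])<.055)&(P[:,2]>tp[2]-.125)&(P[:,2]<tp[2]-.02); Q=P[k]; print(n,len(Q),Q[:,2].min().round(4))
    if len(Q)<50: continue
    q=Q[(Q[:,2]>tp[2]-.09)&(Q[:,2]<tp[2]-.024)]; z0=q[:,2].mean()
    f=lambda v:np.hypot(q[:,0]-v[0]-v[2]*(q[:,2]-z0),q[:,1]-v[1]-v[3]*(q[:,2]-z0))-.028
    v=LS(f,[*tp[:2],0,0],loss='soft_l1',f_scale=.002).x; zm=tp[2]-.105
    print('  axis at mouth',(v[:2]+v[2:]*(zm-z0)).round(4),'at tcp',(v[:2]+v[2:]*(tp[2]-z0)).round(4),'tilt deg',np.degrees(v[2:]).round(1))
c=viewer.calibration('wrist')
E
python3 m.py; python3 - <<'E'
from g import *
# post fit with known radius .017, both stored views
for n in('side','scene'):
    P=np.load(''+n+'_P.npy'); q=P[(np.hypot(P[:,0]-.493,P[:,1]-.173)<.035)&(P[:,2]>.025)&(P[:,2]<.082)]
    v=LS(lambda v:np.hypot(q[:,0]-v[0],q[:,1]-v[1])-.017,[.493,.175],loss='soft_l1',f_scale=.002).x
    t=P[(np.hypot(P[:,0]-.493,P[:,1]-.173)<.085)&(P[:,2]>.008)&(P[:,2]<.016)]
    w=P[(np.hypot(P[:,0]-.493,P[:,1]-.173)<.03)&(P[:,2]<.115)]
    print(n,'post',v.round(4),'plate bbox mid',((np.percentile(t,1,0)+np.percentile(t,99,0))/2).round(4),'tip z',w[:,2].max().round(3))
E
```

```text
[0.5023 0.0169 0.2471]
side 460 0.1319
  axis at mouth [0.5083 0.0218] at tcp [0.5033 0.0169] tilt deg [-2.7 -2.7]
scene 646 0.132
  axis at mouth [0.5084 0.0212] at tcp [0.5026 0.0178] tilt deg [-3.2 -1.9]
side post [0.4931 0.1736] plate bbox mid [0.4929 0.1688 0.012 ] tip z 0.1
scene post [0.4933 0.175 ] plate bbox mid [0.4896 0.1759 0.0122] tip z 0.101
```

Emit:
{"api": "send_rows", "payload": {
  "plan": [
    [[1,-0.01,0.08,0,0],[1,-0.02,0.18,0,0],[1,-0.03,0.28,0,0],[1,-0.04,0.38,0,0],[1,-0.05,0.48,0,0],[1,-0.06,0.58,0,0],[1,-0.06,0.66,0,0],[1,-0.06,0.72,0,0],[1,-0.06,0.76,0,0],[1,-0.06,0.775,0,0],[1,-0.06,0.775,0,0],[1,-0.06,0.775,0,0]]
  ]
}}

```text
t: 11.1
tool_pos: [0.4907, 0.1705, 0.2475]
orientation: [3.009, 0.901, -0.0]
force: [0.5, -0.4, -1.8]
opening: 0.0555
gripper_force: 8.0
```

```bash
python3 m.py; python3 - <<'E'
import cv2,numpy as np
a=cv2.imread('pics/side_m.png')[100:240,230:390];b=cv2.imread('pics/scene_m.png')[150:290,200:360]
cv2.imwrite('pics/pre.png',cv2.resize(np.hstack([a,b]),None,fx=2.5,fy=2.5,interpolation=cv2.INTER_CUBIC))
E
```

```text
[0.4907 0.1705 0.2475]
side 411 0.1277
  axis at mouth [0.4951 0.1723] at tcp [0.4921 0.1685] tilt deg [-1.6 -2.1]
scene 728 0.1307
  axis at mouth [0.4974 0.1758] at tcp [0.4911 0.1714] tilt deg [-3.4 -2.4]
```

View pics/pre.png

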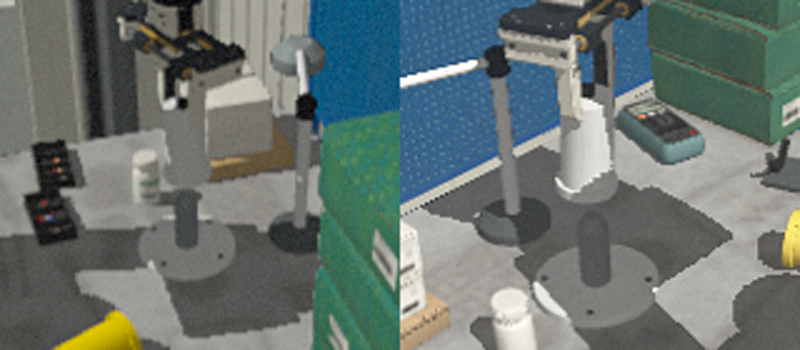

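The bowl's mouth hangs centred above the post: left panel bowl (186,150) over tip (186,195). Lamp is well aside at (298,55). Lowering.

Emit:
{"api": "send_rows", "payload": {
  "plan": [
    [[1,0,0.01,-0.03,0],[1,0,0.01,-0.06,0],[1,0,0.01,-0.09,0],[1,0,0.01,-0.12,0],[1,0,0.01,-0.15,0],[1,0,0.01,-0.18,0],[1,0,0.01,-0.21,0],[1,0,0.01,-0.24,0],[1,0,0.01,-0.27,0],[1,0,0.01,-0.3,0],[1,0,0.01,-0.3,0]]
  ]
}}

```text
t: 12.12
tool_pos: [0.4898, 0.1729, 0.1859]
orientation: [-3.009, -0.901, 0.004]
force: [-0.4, -0.1, -1.7]
opening: 0.0551
gripper_force: 8.0
```

Emit:
{"api": "send_rows", "payload": {
  "plan": [
    [[1,0,0,-0.03,0],[1,0,0,-0.06,0],[1,0,0,-0.09,0],[1,0,0,-0.12,0],[1,0,0,-0.15,0],[1,0,0,-0.18,0],[1,0,0,-0.2,0],[1,0,0,-0.2,0]]
  ]
}}

```text
t: 12.78
tool_pos: [0.4898, 0.1729, 0.1463]
orientation: [-3.009, -0.901, 0.003]
force: [0.1, 0.4, -2.9]
opening: 0.0556
gripper_force: 8.0
```

```bash
python3 m.py
```

```text
[0.4898 0.1729 0.1463]
side 370 0.0216
  axis at mouth [0.4958 0.1764] at tcp [0.4905 0.1735] tilt deg [-2.9 -1.6]
scene 643 0.0225
  axis at mouth [0.4957 0.1779] at tcp [0.4913 0.1749] tilt deg [-2.4 -1.7]
```

Emit:
{"api": "send_rows", "payload": {
  "plan": [
    [[1,0,0,-0.015,0],[1,0,0,-0.03,0],[1,0,0,-0.045,0],[1,0,0,-0.06,0],[1,0,0,-0.075,0],[1,0,0,-0.09,0],[1,0,0,-0.09,0]]
  ]
}}

```text
t: 13.47
tool_pos: [0.4907, 0.1732, 0.1294]
orientation: [-3.009, -0.901, -0.001]
force: [-0.5, 0.3, -2.0]
opening: 0.0555
gripper_force: 8.0
```

Emit:
{"api": "send_rows", "payload": {
  "plan": [
    [[1,0,0,-0.01,0],[1,0,0,-0.02,0],[1,0,0,-0.02,0]]
  ]
}}

```text
t: 13.72
tool_pos: [0.4927, 0.1739, 0.1278]
orientation: [-3.009, -0.902, -0.008]
force: [1.3, 0.8, 7.4]
opening: 0.0552
gripper_force: 8.0
```

```bash
python3 m.py; python3 - <<'E'
import cv2,numpy as np
a=cv2.imread('pics/side_m.png')[130:230,240:370];b=cv2.imread('pics/scene_m.png')[190:290,210:340]
cv2.imwrite('pics/down.png',cv2.resize(np.hstack([a,b]),None,fx=3,fy=3,interpolation=cv2.INTER_CUBIC))
E
```

```text
[0.4927 0.1739 0.1278]
side 594 0.0066
  axis at mouth [0.4976 0.1778] at tcp [0.4936 0.1746] tilt deg [-2.2 -1.7]
scene 1019 0.0082
  axis at mouth [0.4972 0.1793] at tcp [0.4938 0.1753] tilt deg [-1.9 -2.2]
```

View pics/down.png

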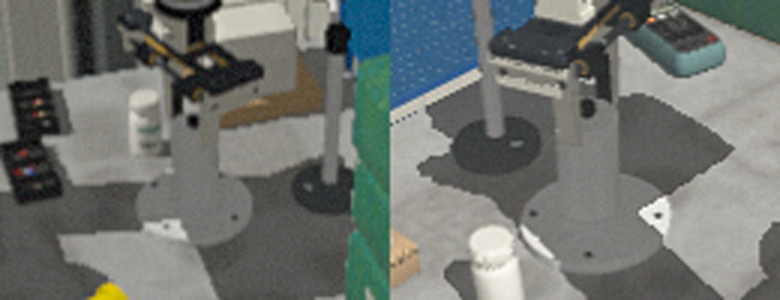

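Emit:
{"api": "send_rows", "payload": {
  "plan": [
    [[1,0,0,0,0],[1,0.01,0.01,0,0],[1,0.02,0.015,0,0],[1,0.03,0.02,0,0],[1,0.03,0.02,0,0],[1,0.03,0.02,0,0]]
  ],
  "force": 4
}}

```text
t: 14.32
tool_pos: [0.4965, 0.1772, 0.1258]
orientation: [3.009, 0.902, -0.001]
force: [-1.3, -0.1, 5.7]
opening: 0.0557
gripper_force: 4.0
```

```bash
python3 m.py
```

```text
[0.4965 0.1772 0.1258]
side 583 0.0034
  axis at mouth [0.4964 0.1776] at tcp [0.4981 0.1778] tilt deg [0.9 0.1]
scene 1012 0.009
  axis at mouth [0.4973 0.1791] at tcp [0.4984 0.1795] tilt deg [0.6 0.2]
```

Emit:
{"api": "send_rows", "payload": {
  "plan": [
    [[0.3,0,0,0,0],[-0.2,0,0,0,0],[-1,0,0,0,0],[-1,0,0,0,0],[-1,0,0,0,0],[-1,0,0,0,0],[-1,0,0,0,0],[-1,0,0,0.1,0],[-1,0,0,0.25,0],[-1,0,0,0.4,0],[-1,0,0,0.6,0],[-1,0,0,0.8,0],[-1,0,0,0.9,0],[-1,0,0,0.9,0]]
  ]
}}

```text
t: 15.58
tool_pos: [0.4989, 0.1777, 0.3125]
orientation: [3.009, 0.901, 0.016]
force: [-0.4, -0.3, 1.0]
opening: 0.0929
gripper_force: 0.0
```

```bash
python3 lamp.py 9; python3 - <<'E'
from g import *
for n in('side','scene'):
    c,T,p,d=grab(n); P=cloud(c,T,d)
    q=P[(np.hypot(P[:,0]-.495,P[:,1]-.176)<.05)&(P[:,2]>.032)&(P[:,2]<.115)]
    v=LS(lambda v:np.hypot(q[:,0]-v[0]-v[2]*(q[:,2]-.012),q[:,1]-v[1]-v[3]*(q[:,2]-.012))-.028,[.495,.176,0,0],loss='soft_l1',f_scale=.002).x
    t=P[(np.hypot(P[:,0]-.495,P[:,1]-.176)<.02)&(P[:,2]<.16)]; h=np.histogram(t[:,2],np.arange(.1,.15,.003))[0]
    print(n,'mouth',v[:2].round(4),'tilt',np.degrees(v[2:]).round(1),'top hist',h)
a=cv2.imread('pics/side9.png')[100:350,220:400];b=cv2.imread('pics/scene9.png')[150:400,180:400]
cv2.imwrite('pics/end.png',cv2.resize(np.hstack([a,b]),None,fx=2,fy=2))
E
```

```text
side rod angle [(90, 27), (80, 5), (-180, 0), (-170, 0), (-140, 0)]
scene rod angle [(80, 61), (90, 36), (-180, 0), (-170, 0), (-140, 0)]
side mouth [0.4971 0.1766] tilt [-0.3  0.6] top hist [ 0  0  0  0  0  1 13 25  8  4  5  2  4  0  0  0]
scene mouth [0.4972 0.1795] tilt [ 0.  -0.4] top hist [ 0  0  0  0  0  0  4 55 15  8  4 16  3  0  0  0]
```

View pics/end.png

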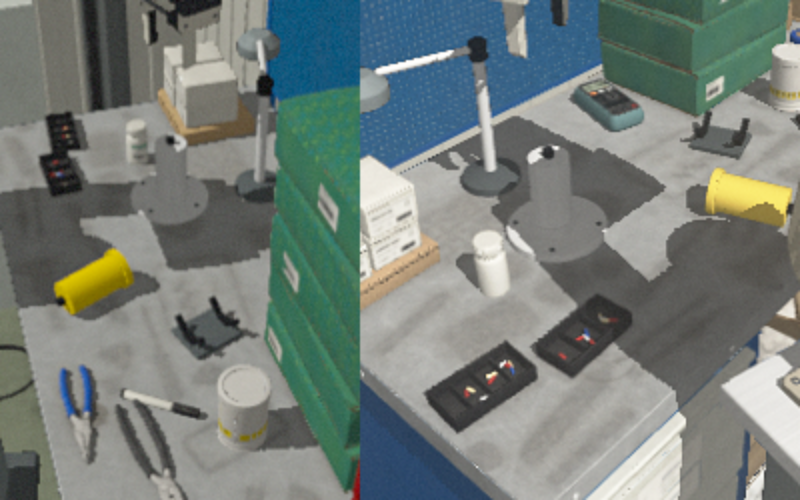

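The bowl stands upright on the plate over the post at (172,165) in the left panel. Its top is about 0.122 m high, as it should be, with tilt under 1°. The lamp is aside at (258,45), and the tin and bottle haven't moved. Handing in.

```bash
python3 -c "
from plant import order
print(order.close_job())"
```

```text
the job is handed in; nothing more can be done
None
```

The lamp arm is swung about 95° aside, and the bowl stands mouth down over the post, flat on the plate (tilt under 1°, about 5 mm off the post's centre) and released; the tin and bottle were not touched, and the job is handed in.

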